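# Unstack the returned pipe fittings into their stock dishes

### The job

Five returned pipe fittings with coloured caps are piled in two stacks on the store-room bench. Take the stacks apart and stand each fitting upright in the dish of its own cap colour, flat on the dish floor inside the rim, and let go. Do not tip any fitting over on the way.

Things in the scene. Friction and masses are not known exactly. Their poses are not given: they have to be found in the camera images.
- blue_coupling: Short wide steel coupling, round, with a blue plastic cap over its upper 16 mm. Diameter 68 mm at the cap and at the foot (a few mm slimmer between), 40 mm tall, flat top and bottom. Origin: centre of its underside; z is its upright axis. Always at the foot of one stack, on the bench; the yellow reducer stands on it.
- green_spool: Tall wide steel spool piece, round, with a green plastic cap over its upper 16 mm. Diameter 68 mm at the cap and at the foot (a few mm slimmer between), 76 mm tall, flat top and bottom. Origin: centre of its underside; z is its upright axis. Always at the foot of the other stack, on the bench.
- yellow_reducer: Middle-sized brass reducer, round, with a yellow plastic cap over its upper 16 mm. Diameter 52 mm at the cap and at the foot (a few mm slimmer between), 36 mm tall, flat top and bottom. Origin: centre of its underside; z is its upright axis. Stands on the blue coupling and carries one of the two small fittings.
- red_plug: Small dark steel plug, round, with a red plastic cap over its upper 16 mm. Diameter 36 mm at the cap and at the foot (a few mm slimmer between), 34 mm tall, flat top and bottom. Origin: centre of its underside; z is its upright axis. On top of either stack: on the yellow reducer or on the green spool.
- white_adapter: Small brass adapter, round, with a white plastic cap over its upper 16 mm. Diameter 40 mm at the cap and at the foot (a few mm slimmer between), 34 mm tall, flat top and bottom. Origin: centre of its underside; z is its upright axis. On top of either stack: on the yellow reducer or on the green spool.
- blue_dish: Round shallow blue plastic dish, fixed to the bench, empty at the start: outer diameter 100 mm, inner diameter 92 mm, floor 4 mm thick, rim 10 mm above the bench. Place of the blue-capped fitting. Origin: centre of its underside (on the bench top, z = 0), z up.
- green_dish: Round shallow green plastic dish, fixed to the bench, empty at the start: outer diameter 100 mm, inner diameter 92 mm, floor 4 mm thick, rim 10 mm above the bench. Place of the green-capped fitting. Origin: centre of its underside (on the bench top, z = 0), z up.
- yellow_dish: Round shallow yellow plastic dish, fixed to the bench, empty at the start: outer diameter 84 mm, inner diameter 76 mm, floor 4 mm thick, rim 10 mm above the bench. Place of the yellow-capped fitting. Origin: centre of its underside (on the bench top, z = 0), z up.
- red_dish: Round shallow red plastic dish, fixed to the bench, empty at the start: outer diameter 68 mm, inner diameter 60 mm, floor 4 mm thick, rim 10 mm above the bench. Place of the red-capped fitting. Origin: centre of its underside (on the bench top, z = 0), z up.
- white_dish: Round shallow white plastic dish, fixed to the bench, empty at the start: outer diameter 72 mm, inner diameter 64 mm, floor 4 mm thick, rim 10 mm above the bench. Place of the white-capped fitting. Origin: centre of its underside (on the bench top, z = 0), z up.
Things that resemble listed ones, but are neither listed nor needed, are in the scene too. Several things look just like the green_dish: the one meant starts farthest to the robot's left. Leave any turquoise look-alike of the yellow_reducer alone.

How it is judged:
At the end, for the whole second after the job is handed in: Each of the five fittings stands in the dish of its cap colour: its axis within 14.5 mm of the dish's centre, its underside on the dish floor (2 to 6.5 mm above the bench), upright within 0.08 rad, and at rest (horizontal distance between blue_coupling and blue_dish below 0.0145 m and z of blue_coupling in the frame of blue_dish between 0.002 and 0.0065 m and angle between each of blue_coupling, green_spool, yellow_reducer, red_plug, white_adapter's own z axis and vertical below 0.08 rad and linear speed of each of blue_coupling, green_spool, yellow_reducer, red_plug, white_adapter below 0.02 m/s and angular speed of each of blue_coupling, green_spool, yellow_reducer, red_plug, white_adapter below 0.2 rad/s and horizontal distance between green_spool and green_dish below 0.0145 m and z of green_spool in the frame of green_dish between 0.002 and 0.0065 m and horizontal distance between yellow_reducer and yellow_dish below 0.0145 m and z of yellow_reducer in the frame of yellow_dish between 0.002 and 0.0065 m and horizontal distance between red_plug and red_dish below 0.0145 m and z of red_plug in the frame of red_dish between 0.002 and 0.0065 m and horizontal distance between white_adapter and white_dish below 0.0145 m and z of white_adapter in the frame of white_dish between 0.002 and 0.0065 m); the robot touches nothing.
It fails at once if a fitting is tipped over (leans more than 0.8 rad) (angle between any of blue_coupling, green_spool, yellow_reducer, red_plug, white_adapter's own z axis and vertical above 0.8 rad).
It also fails if it takes over 136 s, if anything falls off the work surface, if the arm or the gripper's body presses on something with over 40 N, if the wrist force passes 120 N, or if a joint passes its speed limit or range.

### The arm

A 6-joint arm with a two-finger parallel gripper is mounted at the origin on the work surface. World frame = base frame: x ahead of the robot, y to its left, z up, the work surface at z = 0. Lengths are in m, angles in rad, forces in N, time in s.
With the tool pointing down it reaches from about 0.35 to 0.775 m from the base axis. Payload 7.3 kg.
Tool frame: the origin (TCP) lies at the centre of the arm's flange, where the gripper is bolted on; the fingertips stand 178 mm ahead of it and the grasp point (between the pads) lies 159 mm ahead of it; z points along the fingers, y is the line along which they close (so a half turn about z gives the same grasp; the last joint's range is limited). The gripper opens to 92 mm and grips with 3 to 60 N. Pads are 19 mm wide; open, the fingers measure 130 mm over their backs; the gripper's body (75 mm by 190 mm) begins 47 mm behind the grasp point.
Start: joints at [-1.489, 0.342, 1.524, -0, 1.275, -0.146], TCP at [0.119, -0.511, 0.405] pointing down, gripper open.
Joint ranges: [-2.53, 2.53], [-0.77, 2.02], [0.04, 2.7], [-1, 4.14], [0.28, 2.66], [-3.11, 3.11]. Speed limits (rad/s): [2.57, 2.57, 3.14, 3.14, 3.14, 3.14].

### API

Orientations are given as [roll, pitch, yaw] about the fixed x, y, z axes, in that order (R = Rz(yaw) Ry(pitch) Rx(roll)).
In Python, from cell import robot gives the robot as it stands.
- The arm moves only by the shell command python3 -m pendant [OPENING] [FORCE], which reads ROWS from standard input. ROWS is a JSON object whose key "rows" holds a list of rows, 1 to 8 of them, each of 6 numbers: dx, dy, dz in normalised numbers (1 is 1000 mm), then a rotation vector rx, ry, rz in a scale on which 1.0 is 2 pi rad; each row shifts and turns the commanded pose from where the row before left it, along the tool's axes as they then stand; what a row does not reach is not made up. A row lasts 1/12 s, in which the tool goes at most 0.0417 m and 0.125 rad, less where a joint would pass 70% of its speed; a pose out of reach is approached as far as the arm can. OPENING is the finger opening in m, set as the command begins (- or left out keeps the last). The fingers move at their own pace and stop on an object; FORCE is the grip in N (left out, the last holds). Time passes only in rows, so rows that do not move let the fingers close. It prints the time, the measured TCP pose, the force, the opening and the grip force at its end. A shift or turn number past 1, either way, is cut back to 1. Input that does not fit is refused with a message, and nothing moves.
- robot.observe(): the state, without advancing time (a new reading comes with each control period).
- robot.read_camera(name): name is "scene" or "top"; returns a dict with "image" (400x640x3 uint8, red, green, blue), "fx", "fy", "cx", "cy" (pixels), "k1" (the pictures are not rectified: a ray, as slopes to the right and down, at radius r is drawn at 1 + k1 r^2 times it, then the intrinsics apply), "pose" (4x4, takes a point from camera to world coordinates). Camera axes: x right, y down, z forward; pixel columns grow to the right and rows downward; lengths in m; the calibration is good to about 2 mm. A picture is of the moment at which its call begins. There is no depth.
- robot.hand_in(): hands the job in; it is judged then, once.
The state is a dict: "time": time; "qpos": joint angles; "qvel": joint speeds; "joint_efforts": joint torques, N m; "tool_pos": TCP position; "tool_rot": TCP orientation; "contact_force": force on the tool from outside, world axes, zero at the start; "torque": the same for the moment, N m; "opening": finger opening in m; "grip_force": force on a finger pad.
Only numpy, scipy, OpenCV 4.12 (cv2) and the standard library are available. Lean on these libraries where they do the work, as an engineer would, in place of code of your own. Each camera call takes 0.05 s, during which the arm holds its last target. There are 200 camera calls.

## Working session

There is one attempt and no reset: what is moved stays moved. The work goes in short steps, Python scripts to look and compute and a shell command to move; the robot and the scene stay as the last step left them, time stands still between calls to the robot, and variables do not carry over. Pictures are saved under pics/ and viewed, at most 14 in all, crops included, and the job is handed in when it is done.

```bash
ls; mkdir -p pics; python3 - <<'E'
from cell import robot
import cv2,numpy as np
s=robot.observe();print(s)
for n in("scene","top"):
    c=robot.read_camera(n);cv2.imwrite(f"pics/{n}0.png",c["image"][...,::-1])
    print(n,{k:v for k,v in c.items() if k!="image"})
E
```

```text
pics
{'time': 0.0, 'qpos': array([-1.48900989e+00,  3.42720941e-01,  1.52503783e+00, -1.31705068e-05,
        1.27537481e+00, -1.45983564e-01]), 'qvel': array([-6.65925028e-04,  8.74034857e-04,  2.90688255e-05,  6.02701794e-04,
        4.08783883e-03, -1.01601768e-03]), 'joint_efforts': array([-2.16379199e-04, -4.31241381e+01, -2.44218940e+01,  7.16595096e-02,
        5.59638196e-02, -1.44142487e-04]), 'tool_pos': array([ 0.11856488, -0.51129418,  0.4040384 ]), 'tool_rot': array([-3.14006628e+00, -2.11692368e-04,  2.27773686e-01]), 'contact_force': array([-0.73859327, -0.06491914,  0.83982781]), 'torque': array([-0.00283614,  0.04070033,  0.00608142]), 'grip_force': 0.0, 'opening': 0.09161322424447324}
scene {'fx': 368.1632319631854, 'fy': 368.1632319631854, 'cx': 319.75271201167294, 'cy': 200.5175853362565, 'k1': 0.025907754390703832, 'pose': array([[-0.75204298,  0.54672003, -0.36814204,  0.8347049 ],
       [ 0.65897036,  0.63532937, -0.40263465,  0.35101535],
       [ 0.01376302, -0.54539326, -0.83806729,  0.83739164],
       [ 0.        ,  0.        ,  0.        ,  1.        ]])}
top {'fx': 512.961586673961, 'fy': 512.961586673961, 'cx': 318.37621064760935, 'cy': 201.64284838477823, 'k1': -0.10627280869077942, 'pose': array([[ 0.01294111, -0.99325025,  0.11526694,  0.33068523],
       [-0.99977871, -0.01094103,  0.01796755, -0.0146296 ],
       [-0.01658514, -0.11547396, -0.99317204,  1.50949288],
       [ 0.        ,  0.        ,  0.        ,  1.        ]])}
```

View pics/scene0.png

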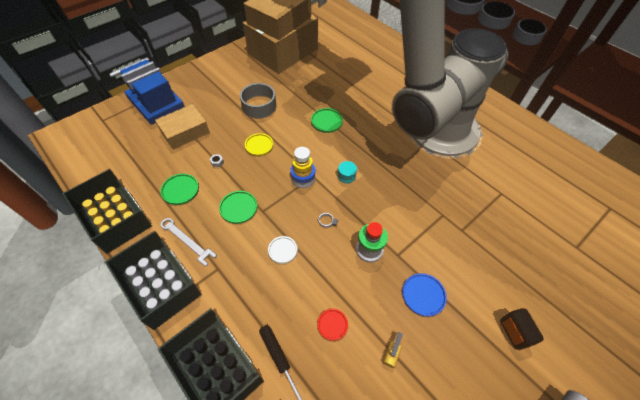

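View pics/top0.png

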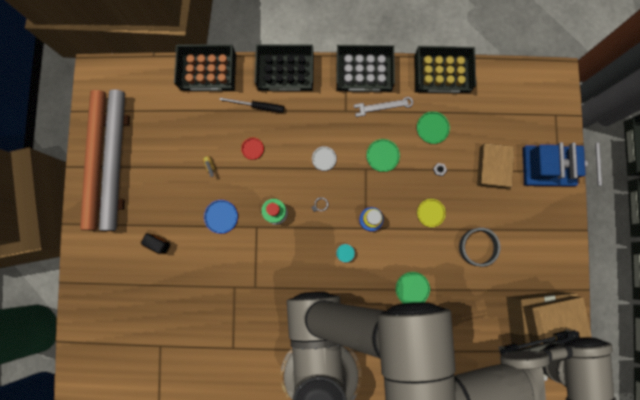

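The three green dishes in the top view are at (383,155), (433,127) and (413,289). Image left is robot left (+y), so (383,155) looks like the one meant. The white/yellow/blue stack is at (372,218), the red/green stack at (273,210), and the turquoise decoy at (346,253).

```bash
cat > h.py <<'E'
import cv2,numpy as np
from cell import robot
def cam(n): return robot.read_camera(n)
def ray(c,u,v):
    d=np.array([(u-c["cx"])/c["fx"],(v-c["cy"])/c["fy"]]);p=d.copy()
    for _ in range(20): p=d/(1+c["k1"]*(p@p))
    return c["pose"][:3,3],c["pose"][:3,:3]@np.array([*p,1])
def onz(c,u,v,z):
    o,d=ray(c,u,v);return o+d*(z-o[2])/d[2]
def proj(c,P):
    p=c["pose"][:3,:3].T@(np.array(P)-c["pose"][:3,3]);q=p[:2]/p[2];q=q*(1+c["k1"]*(q@q))
    return q*c["fx"]+[c["cx"],c["cy"]]
H={"red":[(0,6),(172,180)],"yellow":[(23,32)],"green":[(50,78)],"teal":[(82,97)],"blue":[(105,122)]}
def mask(c,col):
    h=cv2.cvtColor(c["image"],cv2.COLOR_RGB2HSV)
    if col=="white": return cv2.inRange(h,(0,0,150),(180,50,255))
    m=0
    for a,b in H[col]: m=m|cv2.inRange(h,(a,150 if col!="teal" else 110,60),(b,255,255))
    return m
def blobs(c,col,amin=60):
    n,l,s,ce=cv2.connectedComponentsWithStats(mask(c,col))
    return [(ce[i].round(1),s[i]) for i in range(1,n) if s[i][4]>=amin]
E
python3 - <<'E'
from h import *
for n in("top","scene"):
    c=cam(n)
    for col in("red","yellow","green","blue","teal","white"):
        for ce,s in blobs(c,col):
            print(n,col,ce,s,"z.01",onz(c,*ce,.01)[:2].round(3),"z.1",onz(c,*ce,.1)[:2].round(3))
    if n=="top": cv2.imwrite("pics/crop1.png",cv2.resize(c["image"][100:310,190:480,::-1],None,fx=2.7,fy=2.7))
E
```

```text
top red [252.3 148.2] [242 138  22  22 374] z.01 [0.664 0.212] z.1 [0.644 0.199]
top red [272.7 209.1] [267 204  12  11 107] z.01 [0.481 0.147] z.1 [0.472 0.137]
top yellow [427.5  68.3] [424  55   7  28 136] z.01 [ 0.919 -0.316] z.1 [ 0.884 -0.298]
top yellow [449.5  64.5] [447  56   6  18  83] z.01 [ 0.933 -0.385] z.1 [ 0.897 -0.363]
top yellow [438.7  74.2] [435  65   8  19  85] z.01 [ 0.901 -0.35 ] z.1 [ 0.867 -0.33 ]
top yellow [460.3  73.9] [457  65   7  19  92] z.01 [ 0.904 -0.417] z.1 [ 0.869 -0.393]
top yellow [431.  212.5] [417 198  29  30 681] z.01 [ 0.476 -0.319] z.1 [ 0.467 -0.301]
top green [432.7 127.3] [418 113  30  30 687] z.01 [ 0.733 -0.328] z.1 [ 0.709 -0.309]
top blue [545.9 166.5] [ 525  146   52   39 1086] z.01 [ 0.619 -0.672] z.1 [ 0.602 -0.632]
top blue [580.3 160.8] [577 147   8  29 175] z.01 [ 0.638 -0.781] z.1 [ 0.62  -0.735]
top blue [220.9 216.4] [206 201  31  32 763] z.01 [0.458 0.3  ] z.1 [0.45  0.281]
top teal [345.2 252.8] [337 245  18  17 240] z.01 [ 0.356 -0.068] z.1 [ 0.354 -0.064]
top white [267.8  36.1] [262  26  18  17 162] z.01 [1.02  0.176] z
[... 3717 characters left out ...]
hite [169.2 274.3] [164 270  11  10  77] z.01 [ 0.875 -0.122] z.1 [ 0.871 -0.07 ]
scene white [137.3 280.5] [133 276  10  10  79] z.01 [ 0.938 -0.156] z.1 [ 0.926 -0.101]
scene white [156.7 282.8] [152 278  10  10  76] z.01 [ 0.907 -0.122] z.1 [ 0.899 -0.07 ]
scene white [176.4 285. ] [172 281  10  10  80] z.01 [ 0.876 -0.087] z.1 [ 0.871 -0.04 ]
scene white [144.2 291.5] [139 287  11  10  81] z.01 [ 0.938 -0.121] z.1 [ 0.927 -0.07 ]
scene white [164.1 293.6] [159 289  11  10  84] z.01 [ 0.907 -0.088] z.1 [ 0.899 -0.04 ]
scene white [151.3 302.6] [146 298  11  10  84] z.01 [ 0.938 -0.088] z.1 [ 0.927 -0.04 ]
scene white [293.  385.8] [285 371  17  29  83] z.01 [0.805 0.252] z.1 [0.808 0.263]
```

View pics/crop1.png

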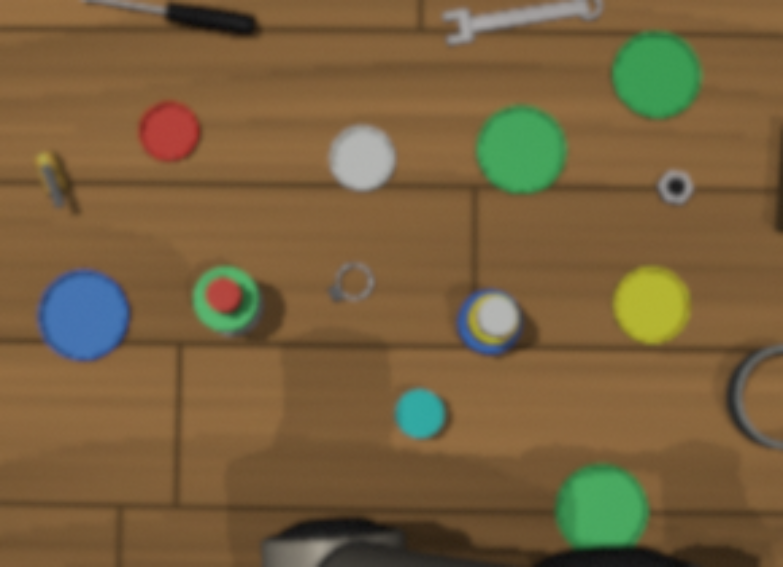

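The crop and rays agree. The green dish candidates are at y = −0.172 (383,155), −0.326 (433,127) and −0.26 (413,289). The first, near (0.648, −0.172), is farthest left and is the one meant. Turquoise at (346,253) is left alone. I'll start with the white adapter at about (0.452, −0.143), after turning the tool to yaw 0.

The manual's scale: turns go in shares of 2 pi rad. Converting my numbers, 0.114 rad / 6.2832 = 0.0181.

```bash
echo '{"rows":[[0, 0, 0, 0, 0, 0.0181], [0, 0, 0, 0, 0, 0.0181]]}' | python3 -m pendant 0.09 20
echo '{"rows":[[0.024, -0.026, 0, 0, 0, 0], [0.024, -0.026, 0, 0, 0, 0], [0.024, -0.026, 0, 0, 0, 0], [0.024, -0.026, 0, 0, 0, 0], [0.024, -0.026, 0, 0, 0, 0], [0.024, -0.026, 0, 0, 0, 0], [0.024, -0.026, 0, 0, 0, 0]]}' | python3 -m pendant
echo '{"rows":[[0.024, -0.026, 0, 0, 0, 0], [0.024, -0.026, 0, 0, 0, 0], [0.024, -0.026, 0, 0, 0, 0], [0.024, -0.026, 0, 0, 0, 0], [0.024, -0.026, 0, 0, 0, 0], [0.024, -0.026, 0, 0, 0, 0], [0, 0, 0, 0, 0, 0]]}' | python3 -m pendant
```

```text
time: 0.37
tool_pos: [0.1186, -0.5114, 0.4045]
tool_rot: [-3.141, 0.0, -0.005]
contact_force: [0.8, -0.0, -0.4]
opening: 0.0901
grip_force: 0.0
time: 0.95
tool_pos: [0.2874, -0.328, 0.4047]
tool_rot: [3.141, -0.0, -0.001]
contact_force: [1.3, 0.4, 0.2]
opening: 0.0897
grip_force: 0.0
time: 1.53
tool_pos: [0.4333, -0.1696, 0.4046]
tool_rot: [-3.14, -0.002, 0.005]
contact_force: [0.4, 0.5, -0.8]
opening: 0.0898
grip_force: 0.0
```

```bash
echo '{"rows":[[0.0187, -0.0266, 0, 0, 0, 0], [0, 0, 0.03, 0, 0, 0], [0, 0, 0.03, 0, 0, 0], [0, 0, 0.03, 0, 0, 0], [0, 0, 0.03, 0, 0, 0], [0, 0, 0.022, 0, 0, 0], [0, 0, 0, 0, 0, 0], [0, 0, 0, 0, 0, 0]]}' | python3 -m pendant 0.08
python3 -c "
from h import *
c=cam('scene');u=cam('top')
cv2.imwrite('pics/p2.png',np.hstack([cv2.resize(c['image'][110:220,240:380,::-1],(396,311)),cv2.resize(u['image'][160:270,300:440,::-1],(396,311))]))"
```

```text
time: 2.2
tool_pos: [0.4491, -0.1471, 0.2623]
tool_rot: [-3.141, 0.002, -0.0]
contact_force: [0.2, -0.5, 0.8]
opening: 0.0801
grip_force: 0.0
```

View pics/p2.png

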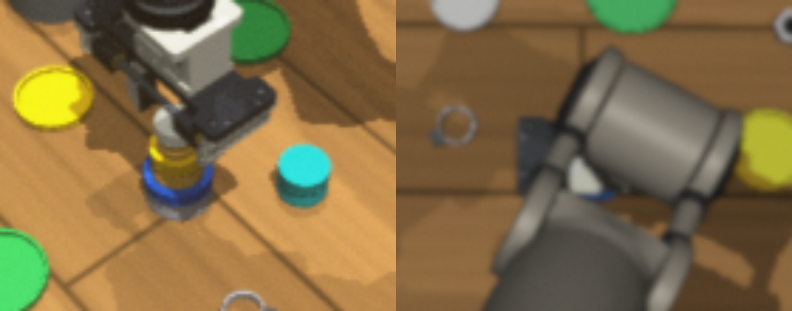

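The view shows the fingers straddling the white cap (crop 170,125), clear of the yellow fitting. I'll trim a few mm and grip.

```bash
echo '{"rows":[[0.003, -0.004, 0, 0, 0, 0], [0, 0, 0, 0, 0, 0], [0, 0, 0, 0, 0, 0]]}' | python3 -m pendant 0.08
echo '{"rows":[[0, 0, 0, 0, 0, 0], [0, 0, 0, 0, 0, 0], [0, 0, 0, 0, 0, 0], [0, 0, 0, 0, 0, 0], [0, 0, 0, 0, 0, 0], [0, 0, 0, 0, 0, 0], [0, 0, 0, 0, 0, 0], [0, 0, 0, 0, 0, 0]]}' | python3 -m pendant 0.03 25
echo '{"rows":[[0, 0, -0.01, 0, 0, 0], [0, 0, -0.03, 0, 0, 0], [0, 0, -0.03, 0, 0, 0], [0, 0, 0, 0, 0, 0], [0, 0, 0, 0, 0, 0]]}' | python3 -m pendant
```

```text
time: 2.55
tool_pos: [0.4527, -0.1428, 0.2638]
tool_rot: [3.141, -0.002, 0.0]
contact_force: [-0.8, -0.3, 0.0]
opening: 0.0797
grip_force: 0.0
time: 3.22
tool_pos: [0.4523, -0.1429, 0.2626]
tool_rot: [-3.142, 0.0, -0.0]
contact_force: [0.3, 0.0, 0.7]
opening: 0.0394
grip_force: 25.0
time: 3.63
tool_pos: [0.4526, -0.143, 0.3338]
tool_rot: [3.14, -0.003, -0.0]
contact_force: [0.0, -0.3, -2.2]
opening: 0.039
grip_force: 25.0
```

```bash
echo '{"rows":[[0.0262, -0.0204, 0, 0, 0, 0], [0.0262, -0.0204, 0, 0, 0, 0], [0.0262, -0.0204, 0, 0, 0, 0], [0.0262, -0.0204, 0, 0, 0, 0], [0.0262, -0.0204, 0, 0, 0, 0], [0.0262, -0.0204, 0, 0, 0, 0], [0.0262, -0.0204, 0, 0, 0, 0], [0, 0, 0, 0, 0, 0]]}' | python3 -m pendant
echo '{"rows":[[0, 0, 0.03, 0, 0, 0], [0, 0, 0.03, 0, 0, 0], [0, 0, 0.03, 0, 0, 0], [0, 0, 0.03, 0, 0, 0], [0, 0, 0, 0, 0, 0], [0, 0, 0, 0, 0, 0], [0, 0, 0, 0, 0, 0]]}' | python3 -m pendant
```

```text
time: 4.3
tool_pos: [0.6385, 0.0035, 0.3298]
tool_rot: [-3.14, 0.001, 0.003]
contact_force: [-2.6, 0.6, -1.0]
opening: 0.0395
grip_force: 25.0
time: 4.88
tool_pos: [0.6361, -0.0004, 0.2135]
tool_rot: [3.141, -0.001, -0.0]
contact_force: [0.0, -0.0, -1.1]
opening: 0.0391
grip_force: 25.0
```

```bash
echo '{"rows":[[0, 0, 0.012, 0, 0, 0], [0, 0, 0.006, 0, 0, 0], [0, 0, 0.0035, 0, 0, 0], [0, 0, 0, 0, 0, 0], [0, 0, 0, 0, 0, 0]]}' | python3 -m pendant
python3 -c "
from h import *
c=cam('scene');u=cam('top')
cv2.imwrite('pics/p3.png',np.hstack([cv2.resize(c['image'][190:300,220:360,::-1],(396,311)),cv2.resize(u['image'][100:210,250:390,::-1],(396,311))]))"
```

```text
time: 5.3
tool_pos: [0.6358, -0.0002, 0.1914]
tool_rot: [3.141, -0.0, -0.0]
contact_force: [0.2, -0.1, -1.2]
opening: 0.0393
grip_force: 25.0
```

View pics/p3.png

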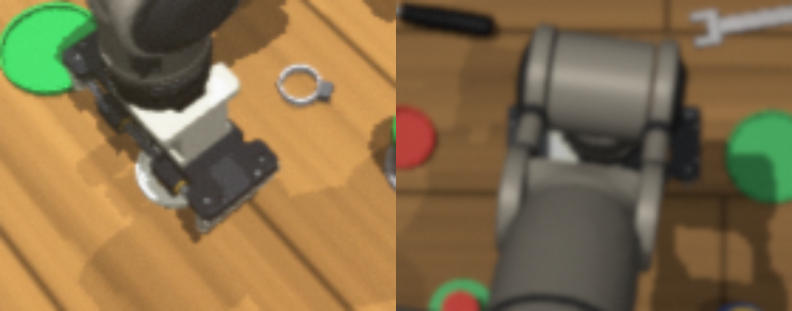

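The white adapter hangs inside its dish (left crop 165,190). I'll lower it the last mm, release, lift, and move toward the red plug.

```bash
echo '{"rows":[[0, 0, 0.001, 0, 0, 0], [0, 0, 0, 0, 0, 0], [0, 0, 0, 0, 0, 0]]}' | python3 -m pendant
echo '{"rows":[[0, 0, 0, 0, 0, 0], [0, 0, 0, 0, 0, 0], [0, 0, 0, 0, 0, 0], [0, 0, 0, 0, 0, 0]]}' | python3 -m pendant 0.065
echo '{"rows":[[0, 0, -0.03, 0, 0, 0], [0, 0, -0.03, 0, 0, 0], [0, 0, -0.035, 0, 0, 0], [0, 0, -0.035, 0, 0, 0], [0, 0, -0.035, 0, 0, 0], [0, 0, -0.035, 0, 0, 0], [0, 0, 0, 0, 0, 0]]}' | python3 -m pendant
echo '{"rows":[[-0.0275, -0.023, 0, 0, 0, 0], [-0.0275, -0.023, 0, 0, 0, 0], [-0.0275, -0.023, 0, 0, 0, 0], [-0.0275, -0.023, 0, 0, 0, 0], [-0.0275, -0.023, 0, 0, 0, 0], [-0.0275, -0.023, 0, 0, 0, 0], [0, 0, 0, 0, 0, 0], [0, 0, 0, 0, 0, 0]]}' | python3 -m pendant 0.08
python3 -c "
from h import *
for n in ('top','scene'):
  c=cam(n)
  for col in ('white','yellow','blue'):
    for ce,s in blobs(c,col,40): 
      p=onz(c,*ce,.01)[:2]
      if .42<p[0]<.7 and -.2<p[1]<.05: print(n,col,ce,s,[onz(c,*ce,z)[:2].round(4) for z in(.01,.03,.07)])"
```

```text
time: 5.65
tool_pos: [0.636, -0.0002, 0.1907]
tool_rot: [3.141, -0.001, -0.0]
contact_force: [-0.2, -0.4, 1.2]
opening: 0.0395
grip_force: 25.0
time: 5.98
tool_pos: [0.6358, -0.0002, 0.1901]
tool_rot: [3.142, 0.0, -0.0]
contact_force: [0.1, 0.3, -0.8]
opening: 0.0613
grip_force: 0.0
time: 6.57
tool_pos: [0.6365, -0.0001, 0.3986]
tool_rot: [3.14, -0.014, -0.0]
contact_force: [0.2, 0.2, 1.3]
opening: 0.0653
grip_force: 0.0
time: 7.23
tool_pos: [0.4698, 0.1389, 0.3906]
tool_rot: [3.141, -0.001, 0.003]
contact_force: [-1.3, -0.6, 0.3]
opening: 0.0802
grip_force: 0.0
top white [323.3 157.6] [312 147  24  23 363] [array([ 6.368e-01, -4.000e-04]), array([ 6.327e-01, -6.000e-04]), array([ 0.6245, -0.001 ])]
top yellow [372.3 218. ] [364 210  17  17 221] [array([ 0.4582, -0.1462]), array([ 0.4565, -0.1444]), array([ 0.4531, -0.1409])]
scene white [282.2 248.8] [268 236  30  27 571] [array([ 6.35e-01, -1.00e-04]), array([0.6399, 0.0084]), array([0.6495, 0.0254])]
scene yellow [302.2 162. ] [293 154  20  18 283] [array([ 0.4225, -0.1787]), array([ 0.4324, -0.1659]), array([ 0.4523, -0.1403])]
scene blue [303.4 174.8] [291 166  24  14  92] [array([ 0.4493, -0.1412]), array([ 0.4586, -0.1293]), array([ 0.4772, -0.1055])]
```

```bash
echo '{"rows":[[0.001, 0.001, 0.03, 0, 0, 0], [0, 0, 0.03, 0, 0, 0], [0, 0, 0.03, 0, 0, 0], [0, 0, 0.025, 0, 0, 0], [0, 0, 0.0135, 0, 0, 0], [0, 0, 0, 0, 0, 0], [0, 0, 0, 0, 0, 0]]}' | python3 -m pendant
python3 -c "
from h import *
c=cam('scene');u=cam('top')
cv2.imwrite('pics/p4.png',np.hstack([cv2.resize(c['image'][190:300,310:450,::-1],(396,311)),cv2.resize(u['image'][150:260,210:350,::-1],(396,311))]))"
```

```text
time: 7.92
tool_pos: [0.4727, 0.1361, 0.2611]
tool_rot: [3.141, 0.001, -0.002]
contact_force: [0.1, 0.6, -0.1]
opening: 0.0802
grip_force: 0.0
```

View pics/p4.png

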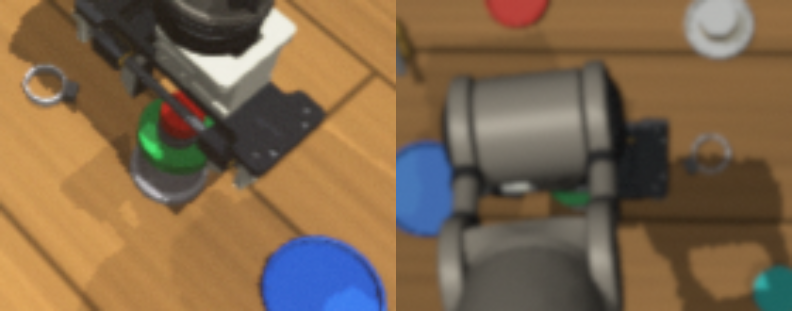

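The fingers straddle the red cap (left crop 180,115), and in the top crop the white adapter stands centred in its dish (718,22). Gripping red.

```bash
echo '{"rows":[[-0.0015, -0.0015, -0.001, 0, 0, 0], [0, 0, 0, 0, 0, 0], [0, 0, 0, 0, 0, 0], [0, 0, 0, 0, 0, 0], [0, 0, 0, 0, 0, 0], [0, 0, 0, 0, 0, 0], [0, 0, 0, 0, 0, 0], [0, 0, 0, 0, 0, 0]]}' | python3 -m pendant 0.025 25
echo '{"rows":[[0, 0, 0, 0, 0, 0], [0, 0, -0.01, 0, 0, 0], [0, 0, -0.03, 0, 0, 0], [0, 0, -0.03, 0, 0, 0], [0, 0, 0, 0, 0, 0], [0, 0, 0, 0, 0, 0]]}' | python3 -m pendant
```

```text
time: 8.68
tool_pos: [0.4703, 0.1384, 0.2627]
tool_rot: [3.141, -0.0, -0.0]
contact_force: [0.5, -0.2, 1.6]
opening: 0.0351
grip_force: 25.0
time: 9.18
tool_pos: [0.4705, 0.1385, 0.3338]
tool_rot: [-3.141, -0.003, -0.0]
contact_force: [-1.1, 1.0, -1.8]
opening: 0.0354
grip_force: 25.0
```

```bash
echo '{"rows":[[0.0277, -0.0107, 0, 0, 0, 0], [0.0277, -0.0107, 0, 0, 0, 0], [0.0277, -0.0107, 0, 0, 0, 0], [0.0277, -0.0107, 0, 0, 0, 0], [0.0277, -0.0107, 0, 0, 0, 0], [0.0277, -0.0107, 0, 0, 0, 0], [0.0277, -0.0107, 0, 0, 0, 0], [0, 0, 0, 0, 0, 0]]}' | python3 -m pendant
echo '{"rows":[[0, 0, 0.03, 0, 0, 0], [0, 0, 0.03, 0, 0, 0], [0, 0, 0.03, 0, 0, 0], [0, 0, 0.025, 0, 0, 0], [0, 0, 0, 0, 0, 0], [0, 0, 0, 0, 0, 0], [0, 0, 0, 0, 0, 0]]}' | python3 -m pendant
```

```text
time: 9.85
tool_pos: [0.6673, 0.2144, 0.3285]
tool_rot: [3.142, 0.002, 0.0]
contact_force: [-1.7, -0.8, -1.5]
opening: 0.0351
grip_force: 25.0
time: 10.43
tool_pos: [0.6645, 0.2132, 0.2186]
tool_rot: [-3.141, -0.001, -0.0]
contact_force: [0.6, 1.0, -0.6]
opening: 0.0351
grip_force: 25.0
```

```bash
echo '{"rows":[[0, 0, 0.014, 0, 0, 0], [0, 0, 0.009, 0, 0, 0], [0, 0, 0.004, 0, 0, 0], [0, 0, 0.001, 0, 0, 0], [0, 0, 0, 0, 0, 0], [0, 0, 0, 0, 0, 0], [0, 0, 0, 0, 0, 0]]}' | python3 -m pendant
echo '{"rows":[[0, 0, 0, 0, 0, 0], [0, 0, 0, 0, 0, 0], [0, 0, 0, 0, 0, 0], [0, 0, 0, 0, 0, 0]]}' | python3 -m pendant 0.06
echo '{"rows":[[0, 0, -0.03, 0, 0, 0], [0, 0, -0.03, 0, 0, 0], [0, 0, -0.035, 0, 0, 0], [0, 0, -0.035, 0, 0, 0], [0, 0, 0, 0, 0, 0], [0, 0, 0, 0, 0, 0]]}' | python3 -m pendant
echo '{"rows":[[-0.0176, 0.0295, 0, 0, 0, 0], [-0.0176, 0.0295, 0, 0, 0, 0], [-0.0176, 0.0295, 0, 0, 0, 0], [-0.0176, 0.0295, 0, 0, 0, 0], [-0.0176, 0.0295, 0, 0, 0, 0], [-0.0176, 0.0295, 0, 0, 0, 0]]}' | python3 -m pendant 0.085
echo '{"rows":[[-0.0176, 0.0295, 0, 0, 0, 0], [-0.0176, 0.0295, 0, 0, 0, 0], [-0.0176, 0.0295, 0, 0, 0, 0], [-0.0176, 0.0295, 0, 0, 0, 0], [-0.0176, 0.0295, 0, 0, 0, 0], [-0.0176, 0.0295, 0, 0, 0, 0], [0, 0, 0, 0, 0, 0], [0, 0, 0, 0, 0, 0]]}' | python3 -m pendant
python3 -c "
from h import *
for n in ('top','scene'):
  c=cam(n)
  for col in ('white','red','green','blue'):
    for ce,s in blobs(c,col,40): 
      p=onz(c,*ce,.01)[:2]
      if .42<p[0]<.7 and -.2<p[1]<.3: print(n,col,ce,s,[onz(c,*ce,z)[:2].round(4) for z in(.01,.03,.07)])
  if n=='top': a=c['image'][130:230,190:390,::-1]
  else: b=c['image'][200:350,230:430,::-1]
cv2.imwrite('pics/p5.png',np.vstack([cv2.resize(a,None,fx=2.2,fy=2.2),cv2.resize(b,None,fx=2.2,fy=2.2)]))"
```

```text
time: 11.02
tool_pos: [0.6644, 0.2133, 0.1906]
tool_rot: [-3.141, -0.001, -0.0]
contact_force: [-1.5, -0.2, 3.1]
opening: 0.035
grip_force: 25.0
time: 11.35
tool_pos: [0.6643, 0.2132, 0.1896]
tool_rot: [3.142, -0.0, -0.0]
contact_force: [0.5, -0.3, -0.2]
opening: 0.0565
grip_force: 0.0
time: 11.85
tool_pos: [0.6646, 0.2133, 0.3228]
tool_rot: [-3.14, -0.006, -0.0]
contact_force: [0.2, -0.0, -0.7]
opening: 0.06
grip_force: 0.0
time: 12.35
tool_pos: [0.5571, 0.0351, 0.3181]
tool_rot: [-3.142, 0.003, 0.0]
contact_force: [0.2, -0.4, 0.0]
opening: 0.0848
grip_force: 0.0
time: 13.02
tool_pos: [0.452, -0.1419, 0.3187]
tool_rot: [-3.141, 0.002, -0.004]
contact_force: [0.2, -0.9, -0.8]
opening: 0.0849
grip_force: 0.0
top white [323.2 157.4] [312 147  24  23 359] [array([ 6.374e-01, -1.000e-04]), array([ 6.333e-01, -3.000e-04]), array([ 0.6251, -0.0007])]
top white [364.7 220.2] [361 214  10  11  76] [array([ 0.4515, -0.1239]), array([ 0.4499, -0.1225]), array([ 0.4467, -0.1196])]
top red [252.3 148.2] [242 138  22  22 375] [array([0.6637, 0.2125]), array([0.6592, 0.2095]), array([0.6503, 0.203
[... 184 characters left out ...]
348e-01, 1.000e-04]), array([0.6397, 0.0086]), array([0.6493, 0.0255])]
scene white [370.8 256.7] [358 249  25  12  77] [array([0.4846, 0.1579]), array([0.4931, 0.1626]), array([0.51  , 0.1719])]
scene red [332.4 324. ] [318 309  30  32 724] [array([0.6635, 0.2151]), array([0.6676, 0.2184]), array([0.6759, 0.2249])]
scene green [237.9 206.8] [220 191  37  32 860] [array([ 0.6481, -0.1725]), array([ 0.6526, -0.1599]), array([ 0.6616, -0.1346])]
scene green [372.8 236.2] [359 224  28  25 545] [array([0.4405, 0.1218]), array([0.4501, 0.1274]), array([0.4691, 0.1384])]
scene blue [295.1 174.8] [291 167  12  13  42] [array([ 0.467 , -0.1563]), array([ 0.4758, -0.1441]), array([ 0.4936, -0.1196])]
```

View pics/p5.png

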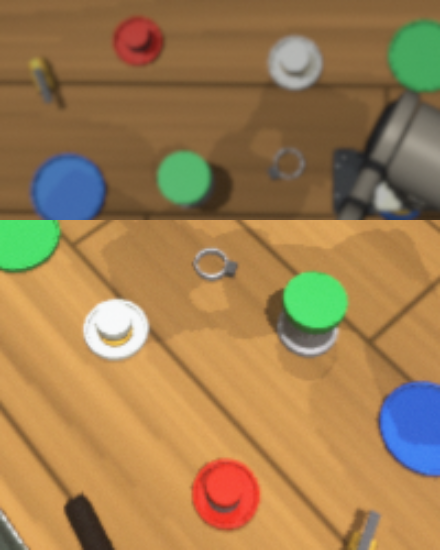

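Red stands centred in the red dish (138,38 top crop), white in its own, and the green spool is bare. Next is yellow.

```bash
echo '{"rows":[[0.001, -0.001, 0.03, 0, 0, 0], [0, 0, 0.03, 0, 0, 0], [0, 0, 0.02, 0, 0, 0], [0, 0, 0.0115, 0, 0, 0], [0, 0, 0, 0, 0, 0], [0, 0, 0, 0, 0, 0], [0, 0, 0, 0, 0, 0]]}' | python3 -m pendant
echo '{"rows":[[0, 0, 0, 0, 0, 0], [0, 0, 0, 0, 0, 0], [0, 0, 0, 0, 0, 0], [0, 0, 0, 0, 0, 0], [0, 0, 0, 0, 0, 0], [0, 0, 0, 0, 0, 0], [0, 0, 0, 0, 0, 0], [0, 0, 0, 0, 0, 0]]}' | python3 -m pendant 0.04 30
echo '{"rows":[[0, 0, -0.01, 0, 0, 0], [0, 0, -0.03, 0, 0, 0], [0, 0, -0.03, 0, 0, 0], [0, 0, 0, 0, 0, 0], [0, 0, 0, 0, 0, 0]]}' | python3 -m pendant
```

```text
time: 13.7
tool_pos: [0.4546, -0.1391, 0.2288]
tool_rot: [3.141, -0.001, 0.001]
contact_force: [0.3, 0.6, 0.6]
opening: 0.0848
grip_force: 0.0
time: 14.37
tool_pos: [0.454, -0.1399, 0.2284]
tool_rot: [3.141, -0.0, -0.0]
contact_force: [-1.1, -0.8, 2.7]
opening: 0.0511
grip_force: 30.0
time: 14.78
tool_pos: [0.4541, -0.1398, 0.2991]
tool_rot: [3.14, -0.003, -0.0]
contact_force: [-0.6, -0.2, -2.7]
opening: 0.0514
grip_force: 30.0
```

```bash
echo '{"rows":[[0.0037, 0.0295, 0, 0, 0, 0], [0.0037, 0.0295, 0, 0, 0, 0], [0.0037, 0.0295, 0, 0, 0, 0], [0.0037, 0.0295, 0, 0, 0, 0], [0.0037, 0.0295, 0, 0, 0, 0], [0.0037, 0.0295, 0, 0, 0, 0], [0, 0, 0, 0, 0, 0], [0, 0, 0, 0, 0, 0]]}' | python3 -m pendant
echo '{"rows":[[0, 0, 0.03, 0, 0, 0], [0, 0, 0.03, 0, 0, 0], [0, 0, 0.02, 0, 0, 0], [0, 0, 0, 0, 0, 0], [0, 0, 0, 0, 0, 0], [0, 0, 0, 0, 0, 0]]}' | python3 -m pendant
```

```text
time: 15.45
tool_pos: [0.4755, -0.3177, 0.2957]
tool_rot: [-3.139, 0.003, -0.003]
contact_force: [0.2, 0.6, -2.2]
opening: 0.0512
grip_force: 30.0
time: 15.95
tool_pos: [0.4765, -0.3163, 0.219]
tool_rot: [3.141, -0.001, 0.001]
contact_force: [0.3, -0.5, -1.1]
opening: 0.0514
grip_force: 30.0
```

```bash
python3 -c "
from h import *
for n in ('top','scene'):
  c=cam(n)
  for col in ('blue','green'):
    for ce,s in blobs(c,col,40): 
      p=onz(c,*ce,.01)[:2]
      if .35<p[0]<.6 and -.2<p[1]<.2: print(n,col,ce,s,[onz(c,*ce,z)[:2].round(4) for z in(.01,.035,.036,.071)])
"
```

```text
top blue [373.1 216.8] [362 208  21  21 266] [array([ 0.4617, -0.1485]), array([ 0.4596, -0.1463]), array([ 0.4595, -0.1462]), array([ 0.4564, -0.1431])]
scene blue [302.6 170.2] [291 161  24  20 370] [array([ 0.4406, -0.1552]), array([ 0.4525, -0.1399]), array([ 0.453 , -0.1393]), array([ 0.4696, -0.1178])]
scene green [372.9 236.3] [359 224  28  25 533] [array([0.4406, 0.1222]), array([0.4525, 0.1291]), array([0.4529, 0.1294]), array([0.4696, 0.1391])]
```

```bash
echo '{"rows":[[0, 0, 0.014, 0, 0, 0], [0, 0, 0.008, 0, 0, 0], [0, 0, 0.0045, 0, 0, 0], [0, 0, 0.0005, 0, 0, 0], [0, 0, 0, 0, 0, 0], [0, 0, 0, 0, 0, 0], [0, 0, 0, 0, 0, 0]]}' | python3 -m pendant
echo '{"rows":[[0, 0, 0, 0, 0, 0], [0, 0, 0, 0, 0, 0], [0, 0, 0, 0, 0, 0], [0, 0, 0, 0, 0, 0]]}' | python3 -m pendant 0.075
echo '{"rows":[[0, 0, -0.03, 0, 0, 0], [0, 0, -0.03, 0, 0, 0], [0, 0, -0.035, 0, 0, 0], [0, 0, -0.035, 0, 0, 0], [0, 0, 0, 0, 0, 0], [0, 0, 0, 0, 0, 0]]}' | python3 -m pendant
echo '{"rows":[[-0.0039, -0.0294, 0, 0, 0, 0], [-0.0039, -0.0294, 0, 0, 0, 0], [-0.0039, -0.0294, 0, 0, 0, 0], [-0.0039, -0.0294, 0, 0, 0, 0], [-0.0039, -0.0294, 0, 0, 0, 0], [-0.0039, -0.0294, 0, 0, 0, 0], [0, 0, 0, 0, 0, 0], [0, 0, 0, 0, 0, 0]]}' | python3 -m pendant 0.092
```

```text
time: 16.63
tool_pos: [0.4761, -0.3166, 0.192]
tool_rot: [3.141, -0.0, -0.0]
contact_force: [-2.2, 2.7, 6.6]
opening: 0.0514
grip_force: 30.0
time: 16.97
tool_pos: [0.4762, -0.3169, 0.1912]
tool_rot: [3.141, -0.0, -0.0]
contact_force: [-0.0, 0.8, 0.3]
opening: 0.0725
grip_force: 0.0
time: 17.47
tool_pos: [0.4765, -0.317, 0.3235]
tool_rot: [3.138, -0.004, -0.0]
contact_force: [-0.5, 0.4, -1.3]
opening: 0.0751
grip_force: 0.0
time: 18.13
tool_pos: [0.4524, -0.1391, 0.3202]
tool_rot: [-3.141, 0.002, 0.002]
contact_force: [0.2, -0.9, -0.3]
opening: 0.0918
grip_force: 0.0
```

```bash
python3 -c "
from h import *
for n in ('top','scene'):
  c=cam(n)
  if n=='top': a=c['image'][130:280,320:520,::-1]
  else: b=c['image'][110:260,180:380,::-1]
cv2.imwrite('pics/p6.png',np.hstack([cv2.resize(a,None,fx=2,fy=2),cv2.resize(b,None,fx=2,fy=2)]))"
```

```text
(no output)
```

View pics/p6.png

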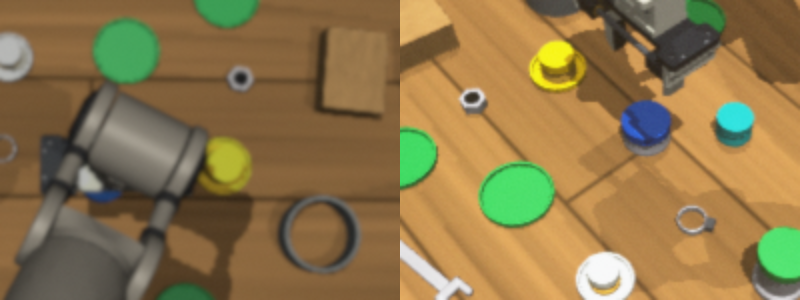

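Yellow stands in its dish (right crop 557,60) and the blue coupling is bare (645,125). Next is blue.

```bash
echo '{"rows":[[0.0005, 0.001, 0.03, 0, 0, 0], [0, 0, 0.03, 0, 0, 0], [0, 0, 0.03, 0, 0, 0], [0, 0, 0.025, 0, 0, 0], [0, 0, 0, 0, 0, 0], [0, 0, 0, 0, 0, 0], [0, 0, 0.011, 0, 0, 0], [0, 0, 0.006, 0, 0, 0]]}' | python3 -m pendant
echo '{"rows":[[0, 0, 0, 0, 0, 0], [0, 0, 0, 0, 0, 0], [0, 0, 0, 0, 0, 0], [0, 0, 0, 0, 0, 0], [0, 0, 0, 0, 0, 0], [0, 0, 0, 0, 0, 0], [0, 0, 0, 0, 0, 0], [0, 0, 0, 0, 0, 0]]}' | python3 -m pendant 0.055 40
echo '{"rows":[[0, 0, -0.01, 0, 0, 0], [0, 0, -0.03, 0, 0, 0], [0, 0, -0.03, 0, 0, 0], [0, 0, -0.03, 0, 0, 0], [0, 0, -0.03, 0, 0, 0], [0, 0, 0, 0, 0, 0], [0, 0, 0, 0, 0, 0]]}' | python3 -m pendant
```

```text
time: 18.9
tool_pos: [0.454, -0.1422, 0.1902]
tool_rot: [3.14, -0.003, -0.001]
contact_force: [0.4, 0.8, -0.2]
opening: 0.0913
grip_force: 0.0
time: 19.57
tool_pos: [0.4534, -0.1411, 0.19]
tool_rot: [3.141, -0.001, -0.0]
contact_force: [0.2, 2.1, 6.3]
opening: 0.0674
grip_force: 40.0
time: 20.15
tool_pos: [0.4532, -0.1413, 0.3203]
tool_rot: [3.14, -0.002, -0.0]
contact_force: [-0.9, -0.7, -6.3]
opening: 0.0672
grip_force: 40.0
```

```bash
echo '{"rows":[[0, -0.0316, 0, 0, 0, 0], [0, -0.0316, 0, 0, 0, 0], [0, -0.0316, 0, 0, 0, 0], [0, -0.0316, 0, 0, 0, 0], [0, -0.0316, 0, 0, 0, 0], [0, -0.0316, 0, 0, 0, 0], [0, -0.0316, 0, 0, 0, 0]]}' | python3 -m pendant
echo '{"rows":[[0.001, -0.0316, 0, 0, 0, 0], [0.001, -0.0316, 0, 0, 0, 0], [0.001, -0.0316, 0, 0, 0, 0], [0.001, -0.0316, 0, 0, 0, 0], [0.001, -0.0316, 0, 0, 0, 0], [0, -0.0316, 0, 0, 0, 0], [0, -0.0316, 0, 0, 0, 0], [0, 0, 0, 0, 0, 0]]}' | python3 -m pendant
echo '{"rows":[[0, 0, 0, 0, 0, 0], [0, 0, 0.03, 0, 0, 0], [0, 0, 0.03, 0, 0, 0], [0, 0, 0.025, 0, 0, 0], [0, 0, 0.01, 0, 0, 0], [0, 0, 0, 0, 0, 0], [0, 0, 0, 0, 0, 0], [0, 0, 0, 0, 0, 0]]}' | python3 -m pendant
```

```text
time: 20.73
tool_pos: [0.4522, 0.0813, 0.3169]
tool_rot: [3.141, 0.005, -0.0]
contact_force: [0.1, -0.4, -4.2]
opening: 0.0674
grip_force: 40.0
time: 21.4
tool_pos: [0.4573, 0.3054, 0.3165]
tool_rot: [-3.141, 0.003, 0.003]
contact_force: [0.3, -0.0, -4.8]
opening: 0.0672
grip_force: 40.0
time: 22.07
tool_pos: [0.459, 0.3009, 0.2254]
tool_rot: [-3.141, -0.002, -0.001]
contact_force: [-0.3, 0.5, -4.8]
opening: 0.0672
grip_force: 40.0
```

```bash
echo '{"rows":[[0, -0.001, 0.014, 0, 0, 0], [0, 0, 0.01, 0, 0, 0], [0, 0, 0.005, 0, 0, 0], [0, 0, 0.0025, 0, 0, 0], [0, 0, 0, 0, 0, 0], [0, 0, 0, 0, 0, 0], [0, 0, 0, 0, 0, 0]]}' | python3 -m pendant
echo '{"rows":[[0, 0, 0, 0, 0, 0], [0, 0, 0, 0, 0, 0], [0, 0, 0, 0, 0, 0], [0, 0, 0, 0, 0, 0], [0, 0, 0, 0, 0, 0]]}' | python3 -m pendant 0.09
echo '{"rows":[[0, 0, -0.03, 0, 0, 0], [0, 0, -0.03, 0, 0, 0], [0, 0, -0.035, 0, 0, 0], [0, 0, -0.035, 0, 0, 0], [0, 0, 0, 0, 0, 0], [0, 0, 0, 0, 0, 0]]}' | python3 -m pendant
echo '{"rows":[[0.0019, 0.0271, 0, 0, 0, 0], [0.0019, 0.0271, 0, 0, 0, 0], [0.0019, 0.0271, 0, 0, 0, 0], [0.0019, 0.0271, 0, 0, 0, 0], [0.0019, 0.0271, 0, 0, 0, 0], [0.0019, 0.0271, 0, 0, 0, 0], [0, 0, 0, 0, 0, 0], [0, 0, 0, 0, 0, 0]]}' | python3 -m pendant 0.092
python3 -c "
from h import *
for n in ('top','scene'):
  c=cam(n)
  if n=='top': a=c['image'][130:280,180:380,::-1]
  else: b=c['image'][190:340,290:490,::-1]
  for ce,s in blobs(c,'green',40): print(n,ce,s,onz(c,*ce,.01),onz(c,*ce,.071))
cv2.imwrite('pics/p7.png',np.hstack([cv2.resize(a,None,fx=2,fy=2),cv2.resize(b,None,fx=2,fy=2)]))"
```

```text
time: 22.65
tool_pos: [0.4582, 0.3019, 0.194]
tool_rot: [3.141, -0.0, -0.0]
contact_force: [-4.2, -2.8, 5.7]
opening: 0.0672
grip_force: 40.0
time: 23.07
tool_pos: [0.4586, 0.3022, 0.1928]
tool_rot: [-3.141, -0.001, -0.0]
contact_force: [0.4, -0.7, 0.4]
opening: 0.0896
grip_force: 0.0
time: 23.57
tool_pos: [0.4587, 0.3023, 0.3249]
tool_rot: [-3.139, -0.005, -0.0]
contact_force: [-0.2, -0.1, -0.9]
opening: 0.0899
grip_force: 0.0
time: 24.23
tool_pos: [0.4696, 0.1385, 0.3215]
tool_rot: [3.141, 0.002, -0.003]
contact_force: [0.2, 0.5, -0.5]
opening: 0.0917
grip_force: 0.0
top [432.7 127.3] [418 113  30  29 683] [ 0.73343875 -0.32823933  0.01      ] [ 0.71705457 -0.31548155  0.071     ]
scene [326.4 120. ] [312 110  30  21 499] [ 0.25778676 -0.25860163  0.01      ] [ 0.30032044 -0.21365721  0.071     ]
scene [179.1 188.7] [161 174  37  30 827] [ 0.73512413 -0.32398578  0.01      ] [ 0.74246579 -0.27422087  0.071     ]
scene [237.9 207. ] [220 193  37  30 852] [ 0.64841299 -0.17202288  0.01      ] [ 0.66214748 -0.13346153  0.071     ]
scene [377.8 233. ] [366 225  20  20 161] [0.42435031 0.12374131 0.01      ] [0.45460398 0.14049724 0.071     ]
scene [364.5 241.5] [359 234  15  15  85] [0.46700142 0.11865593 0.01      ] [0.4941106  0.13578678 0.071     ]
```

View pics/p7.png

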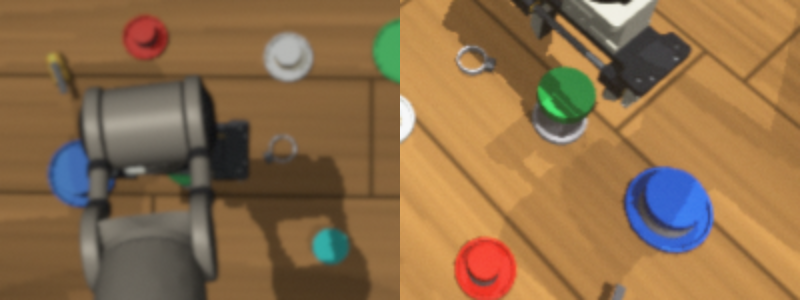

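Blue stands in its dish (right crop 670,200). Green spool is at (565,100) in the crop, about (0.470, 0.1385). Grasp it.

```bash
echo '{"rows":[[0, 0, 0.03, 0, 0, 0], [0, 0, 0.03, 0, 0, 0], [0, 0, 0.022, 0, 0, 0], [0, 0, 0, 0, 0, 0], [0, 0, 0, 0, 0, 0], [0, 0, 0.007, 0, 0, 0], [0, 0, 0.006, 0, 0, 0], [0, 0, 0, 0, 0, 0]]}' | python3 -m pendant
echo '{"rows":[[0, 0, 0, 0, 0, 0], [0, 0, 0, 0, 0, 0], [0, 0, 0, 0, 0, 0], [0, 0, 0, 0, 0, 0], [0, 0, 0, 0, 0, 0], [0, 0, 0, 0, 0, 0], [0, 0, 0, 0, 0, 0], [0, 0, 0, 0, 0, 0]]}' | python3 -m pendant 0.055 55
echo '{"rows":[[0, 0, -0.01, 0, 0, 0], [0, 0, -0.03, 0, 0, 0], [0, 0, -0.03, 0, 0, 0], [0, 0, -0.03, 0, 0, 0], [0, 0, 0, 0, 0, 0], [0, 0, 0, 0, 0, 0]]}' | python3 -m pendant
```

```text
time: 25.0
tool_pos: [0.4697, 0.1397, 0.2276]
tool_rot: [3.142, -0.0, 0.0]
contact_force: [-0.5, -0.9, -0.4]
opening: 0.0919
grip_force: 0.0
time: 25.67
tool_pos: [0.4698, 0.1393, 0.228]
tool_rot: [3.141, -0.001, -0.0]
contact_force: [-0.9, -3.3, 5.7]
opening: 0.0671
grip_force: 55.0
time: 26.17
tool_pos: [0.4696, 0.1397, 0.3286]
tool_rot: [-3.141, -0.002, -0.0]
contact_force: [-1.0, -0.6, -6.1]
opening: 0.0669
grip_force: 55.0
```

```bash
echo '{"rows":[[0.0149, 0.026, 0, 0, 0, 0], [0.0149, 0.026, 0, 0, 0, 0], [0.0149, 0.026, 0, 0, 0, 0], [0.0149, 0.026, 0, 0, 0, 0], [0.0149, 0.026, 0, 0, 0, 0], [0.0149, 0.026, 0, 0, 0, 0]]}' | python3 -m pendant
echo '{"rows":[[0.0149, 0.026, 0, 0, 0, 0], [0.0149, 0.026, 0, 0, 0, 0], [0.0149, 0.026, 0, 0, 0, 0], [0.0149, 0.026, 0, 0, 0, 0], [0.0149, 0.026, 0, 0, 0, 0], [0.0149, 0.026, 0, 0, 0, 0], [0, 0, 0, 0, 0, 0], [0, 0, 0, 0, 0, 0]]}' | python3 -m pendant
echo '{"rows":[[0, 0, 0.03, 0, 0, 0], [0, 0, 0.03, 0, 0, 0], [0, 0, 0.01, 0, 0, 0], [0, 0, 0, 0, 0, 0], [0, 0, 0, 0, 0, 0], [0, 0, 0, 0, 0, 0]]}' | python3 -m pendant
```

```text
time: 26.67
tool_pos: [0.5589, -0.0177, 0.325]
tool_rot: [-3.141, 0.005, -0.0]
contact_force: [0.2, 0.1, -4.9]
opening: 0.0671
grip_force: 55.0
time: 27.33
tool_pos: [0.6482, -0.1739, 0.3238]
tool_rot: [-3.139, 0.005, -0.002]
contact_force: [0.0, -0.1, -5.0]
opening: 0.0672
grip_force: 55.0
time: 27.83
tool_pos: [0.649, -0.1723, 0.2594]
tool_rot: [3.141, -0.002, 0.0]
contact_force: [0.3, 1.0, -4.6]
opening: 0.067
grip_force: 55.0
```

```bash
echo '{"rows":[[0, 0, 0.014, 0, 0, 0], [0, 0, 0.008, 0, 0, 0], [0, 0, 0.004, 0, 0, 0], [0, 0, 0.0015, 0, 0, 0], [0, 0, 0, 0, 0, 0], [0, 0, 0, 0, 0, 0], [0, 0, 0, 0, 0, 0]]}' | python3 -m pendant
echo '{"rows":[[0, 0, 0, 0, 0, 0], [0, 0, 0, 0, 0, 0], [0, 0, 0, 0, 0, 0], [0, 0, 0, 0, 0, 0], [0, 0, 0, 0, 0, 0]]}' | python3 -m pendant 0.091
echo '{"rows":[[0, 0, -0.03, 0, 0, 0], [0, 0, -0.03, 0, 0, 0], [0, 0, -0.035, 0, 0, 0], [0, 0, -0.035, 0, 0, 0], [0, 0, 0, 0, 0, 0], [0, 0, 0, 0, 0, 0]]}' | python3 -m pendant
echo '{"rows":[[-0.035, -0.01, 0, 0, 0, 0], [-0.035, -0.01, 0, 0, 0, 0], [-0.035, -0.01, 0, 0, 0, 0], [-0.035, -0.01, 0, 0, 0, 0], [-0.035, -0.01, 0, 0, 0, 0], [-0.035, -0.01, 0, 0, 0, 0], [0, 0, 0, 0, 0, 0], [0, 0, 0, 0, 0, 0]]}' | python3 -m pendant
python3 -c "
from h import *
cs={n:cam(n) for n in('top','scene')}
cv2.imwrite('pics/p8.png',np.hstack([cv2.resize(cs['top']['image'][120:270,190:470,::-1],(784,420))]))
cv2.imwrite('pics/p9.png',cv2.resize(cs['scene']['image'][110:350,160:480,::-1],(800,600)))"
```

```text
time: 28.42
tool_pos: [0.6484, -0.1724, 0.2322]
tool_rot: [3.141, -0.001, -0.0]
contact_force: [-5.0, 1.6, 6.6]
opening: 0.0671
grip_force: 55.0
time: 28.83
tool_pos: [0.6486, -0.1727, 0.2303]
tool_rot: [3.141, -0.001, -0.0]
contact_force: [0.2, 0.3, 0.3]
opening: 0.0904
grip_force: 0.0
time: 29.33
tool_pos: [0.6488, -0.1726, 0.363]
tool_rot: [3.139, -0.005, -0.0]
contact_force: [0.1, -0.4, -0.7]
opening: 0.0909
grip_force: 0.0
time: 30.0
tool_pos: [0.4369, -0.1119, 0.3593]
tool_rot: [-3.141, 0.002, -0.0]
contact_force: [0.7, 0.0, 0.9]
opening: 0.0906
grip_force: 0.0
```

View pics/p8.png

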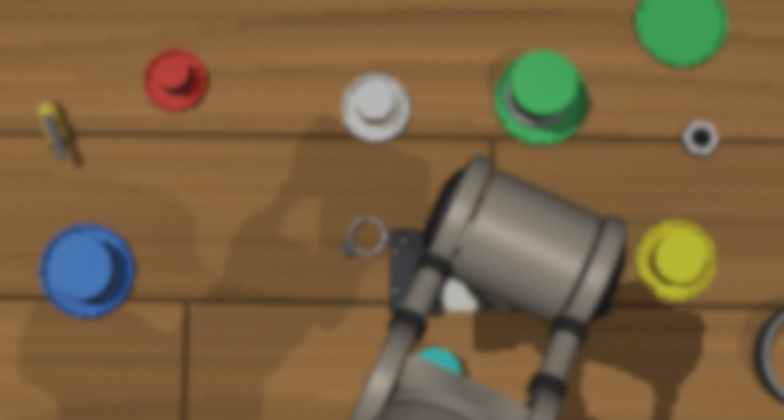

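View pics/p9.png

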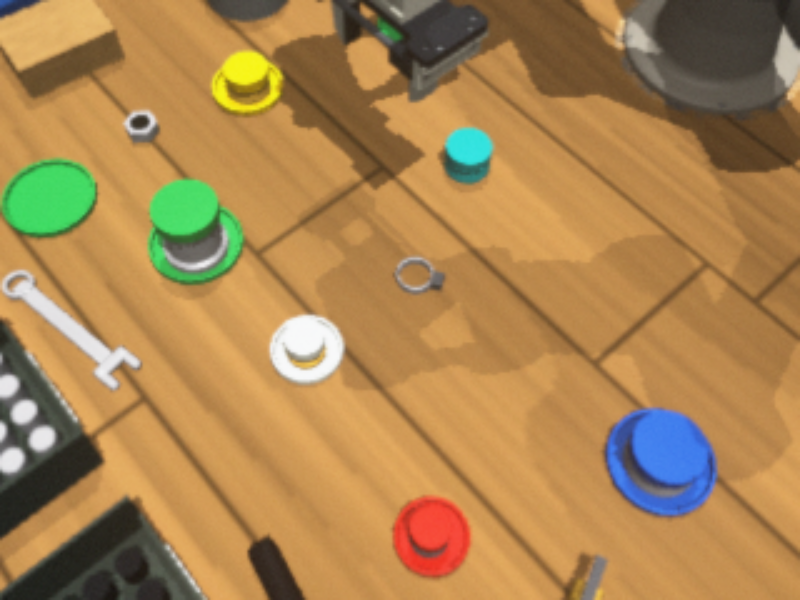

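All five fittings stand upright inside their own dishes: green (540,95), white (375,105), red (176,78), blue (87,270) and yellow (677,260) in the top crop. The gripper is clear of everything.

```bash
python3 -c "
from cell import robot
print(robot.hand_in())"
```

```text
the job is handed in; nothing more can be done
None
```

I placed all five fittings upright in the dishes of their own cap colours and handed the job in at about 30 s; the final pictures show each one inside its rim, but the hand-in call returned no verdict.

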